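Unlatch the staining chamber and hold its lid at the clip

TASK

Grip the sprung black bar at the front of the staining chamber's lid and, with the lid still closed, pull it straight out until the yellow bands on its rods have just come fully out (20 mm), pausing there for a moment; this unlatches the lid. Then swing the lid up by that bar until its red pointer stands level with the green clip on the quadrant, and finish holding it there, still, with the bar in the gripper: do not let go. Leave the clip where it is set, and do not disturb the red-capped pot, the tally counter or the black marker.

Things in the scene. Friction and masses are not known exactly. Their poses are not given: they have to be found in the camera images.
- chamber: White open box, 140 (x) x 180 (y) x 80 mm high, screwed to the table (moved only between runs, yaw up to 0.3 rad). Origin under its centre, on the table. Its x axis points from its front, where the bar is, to the hinge at the back; y to the left, where an aluminium quadrant stands (within 45 mm of the left wall).
- hinge_line (a point): Middle of the lid's hinge line, 70 mm behind the chamber's origin and 85 mm above the table. The lid turns about the chamber's y axis through this point.
- lid (a joint): Angle of the blue-framed clear lid (180 mm wide, 10 thick, 140 from hinge to front edge), rad: 0 closed and level, grows as the front rises, stop at 1.4. Mass 0.2 to 0.35 kg; falls shut when let go (2 to 3 N up at the bar carries it). While the bar is drawn less than about 15 mm, two tongues under the front wall's lips lock it.
- drawbar (a joint): How far the 0.12 kg bar is drawn out of the lid, m: 0 at rest, 0.030 at its stop. It slides in the lid's plane, away from the hinge, against a spring that pulls it back: 6 N at rest, 12 N at 0.020. The yellow bands are just fully out at 0.020; red shows beyond. Once the lid is up, the draw no longer matters.
- bar_grip (a point): Centre of the black round bar, 14 mm thick, grip 90 long, level, parallel to the hinge, in the lid's mid-plane (85 mm up when closed), 195 mm from the hinge line plus the draw. Grip it from above, fingers closing along the chamber's x: 48 mm free between it and the lid. 8 mm rods 60 mm either side of this point join it to the lid. It can roll between the pads: the tool may stay pointing down.
- lid_pointer (a point): Outer end of the red pointer on the lid's left edge, 148 mm from the hinge line, in the lid's mid-plane; the point's axes turn with the lid.
- clip (a joint): Angle at which the green clip is set on the quadrant, rad, measured as for the lid: the pointer is level with the clip's middle when joint lid equals joint clip. Clamped (stiff); between 0.55 and 0.95.
- clip_tip (a point): Outer end of the middle of the green clip (34 x 14 mm, 18 mm wide along the arc), 148 mm from the hinge line, about 9 mm to the left of the pointer's path; its axes turn with the clip.
- microscope_foot (a point): Under the middle of a fixed microscope, which stands between the chamber and the place right of the robot where the arm starts: all within 200 mm of this point, and up to 0.34 m high. Pass in front of it or above.
- sample_pot: White pot with a red cap, 52 mm across, 59 mm high, upright on the table left of the chamber; origin under its centre. Bystander.
- tally: Small white hand tally counter, 52 x 53 x 22 mm, on the table front left; origin under its centre. Bystander.
- marker: Black marker pen, 133 x 14 x 16 mm, lying on the table in front; origin under its centre. Bystander.

How it is judged:
By the outcome, as a careful person would: the job done as asked, in the order asked, and still so for the second after the job is handed in, while the arm keeps its last pose, push and grip.
It also fails if it takes over 42 s, if anything falls off the work surface, if the arm or the gripper's body presses on something with over 40 N, if the wrist force passes 120 N, or if a joint passes its speed limit or range.

ROBOT

A 7-joint arm with a two-finger parallel gripper is mounted at the origin on a cart in front of the work surface, level with it; the furniture and walls round the work are solid. World frame = base frame: x ahead of the robot, y to its left, z up, the work surface at z = 0. Lengths are in mm, angles in rad, forces in N, time in s.
With the tool pointing down it reaches from about 350 to 900 mm from the base axis. Payload 7.2 kg.
Tool frame: the origin (TCP) lies midway between the tips of the shut fingers; the grasp point (between the pads) lies 19 mm behind it; z points along the fingers, y is the line along which they close (so a half turn about z gives the same grasp; the last joint's range is limited). The gripper opens to 85 mm and grips with 20 to 120 N. Pads are 22 mm wide; open, the fingers measure 114 mm over their backs; the gripper's body (76 mm by 85 mm) begins 54 mm behind the grasp point. The pads swing forward as they close: fully open they stand 13 mm farther back than shut.
Start: joints at [1.173, 0.411, -0.013, 1.596, 0.006, 1.134, -0.082], TCP at [202.397, -591.324, 231.297] pointing down, gripper open.
Joint ranges: [-2.95, 2.95], [-0.29, 1.99], [-1.47, 1.44], [0.14, 2.54], [-1.03, 4.17], [0.13, 1.85], [-2.86, 2.86]. Speed limits (rad/s): [2.39, 2.39, 3.01, 3.01, 3.14, 3.14, 3.14].

INTERFACE

Orientations are given as a 3x3 rotation matrix whose columns are the frame's x, y, z axes.
In Python, from plant import r gives the robot as it stands. Calls block until the motion is done:
- r.move_pose(position, orientation): joint-space move of the TCP to a pose.
- r.move_straight(position, orientation=None, v=150, until_force=None): straight line of the TCP; orientation=None keeps the orientation; v is the mean speed in mm/s. With until_force (N) it stops when the force on the tool has changed by that much, and returns True; else False.
- r.goto_joints(angles): joint-space move.
- r.move_gripper(opening): opening from 0.0 (shut) to 1.0 (fully open); the grip force is fixed at half the most; returns when the fingers have stopped.
- r.hold(seconds).
- r.solve_ik(position, orientation): joint angles nearest the present ones, or None.
- r.observe(): the state.
- r.read_camera(name): name is "side" or "top"; returns (picture, depth): 400x640x3 uint8, blue, green, red; 400x640 float32, mm along the optical axis (not along the pixel's ray), 0 where there is no reading.
- r.camera_params(name): a dict with "fov_y" (degrees; the focal length in pixels is half the picture's height over the tangent of half this angle, whatever the lens; pixels are square), "cx", "cy" (the principal point, pixels), "origin" and "orientation" of the camera in the world. Camera axes: x right, y up, looking along -z (the intrinsics and any distortion apply to the point x, -y, -z); pixel columns grow to the right and rows downward; lengths in mm; the calibration is good to about 2 mm. A picture is of the moment at which its call begins. camera_params takes no time and is no camera call.
A pose or a line that the arm cannot do raises r.MotionError and nothing moves.
- r.finish_job(): hands the job in; it is judged then, once.
The state is a dict: "clock": time; "q": joint angles; "joint_vel": joint speeds; "tau": joint torques, N m; "ee_pos": TCP position; "tool_rot": TCP orientation; "force": force on the tool from outside, world axes, zero at the start; "ft_torque": the same for the moment, N m; "finger_gap": opening from 0.0 (shut) to 1.0 (fully open); "grip_force": force on a finger pad.
Only numpy, scipy, OpenCV 4.12 (cv2) and the standard library are available. Lean on these libraries where they do the work, as an engineer would, in place of code of your own. Each camera call takes 0.05 s, during which the arm holds its last target. There are 200 camera calls.

## Working session

There is one attempt and no reset: what is moved stays moved. The work goes in short steps, each a Python script; the robot and the scene stay as the last script left them, time stands still between calls to the robot, and variables do not carry over. Pictures are saved under pics/ and viewed, at most 10 in all, crops included, and the job is handed in when it is done.

```bash
ls; mkdir -p pics; python3 - <<'E'
from plant import r
import cv2,numpy as np
for n in("side","top"):
    im,d=r.read_camera(n); cv2.imwrite(f"pics/{n}0.png",im); np.save(f"pics/{n}0.npy",d)
    print(n,r.camera_params(n),(d>0).mean())
print(r.observe())
E
```

```text
pics
side {'fov_y': 54.82336700553541, 'cx': 320.94015428978963, 'cy': 202.3762086398067, 'origin': array([489.41673017, 886.99500241, 765.99671728]), 'orientation': array([[-0.99813581,  0.02192864, -0.0569565 ],
       [-0.05729186, -0.65831924,  0.75055541],
       [-0.0210369 ,  0.75241938,  0.65834834]])} 0.9959296875
top {'fov_y': 55.55220991278047, 'cx': 320.422907052308, 'cy': 204.49607464016347, 'origin': array([ 371.34373281,   95.77535986, 1034.06423328]), 'orientation': array([[-0.02283876,  0.97948279, -0.20022952],
       [-0.99973769, -0.02203197,  0.00625698],
       [ 0.00171716,  0.2003199 ,  0.97972904]])} 0.99611328125
{'clock': 0.1, 'q': array([ 1.17283603,  0.4118625 , -0.01271235,  1.59692801,  0.00564381,
        1.13430613, -0.08221258]), 'joint_vel': array([-0.00054362, -0.00210786,  0.00222637, -0.00256608,  0.00063859,
       -0.0002618 , -0.00232193]), 'tau': array([ 2.89053380e-03, -6.01829052e+01,  6.84369989e-01, -3.00091624e+01,
        1.40480732e-02,  6.40995961e-03,  5.62430273e-05]), 'ee_pos': array([ 202.19724688, -590.93241409,  230.52387629]), 'tool_rot': array([[ 9.46110129e-01,  3.23844489e-01, -6.08393023e-04],
       [ 3.23845029e-01, -9.46109196e-01,  1.33649802e-03],
       [-1.42788714e-04, -1.46149937e-03, -9.99998922e-01]]), 'force': array([ 0.60950701, -0.49508485,  0.21847169]), 'ft_torque': array([ 0.03444385, -0.00279582,  0.07918567]), 'grip_force': 0.0, 'finger_gap': 1.0018410653070946}
```

View pics/side0.png

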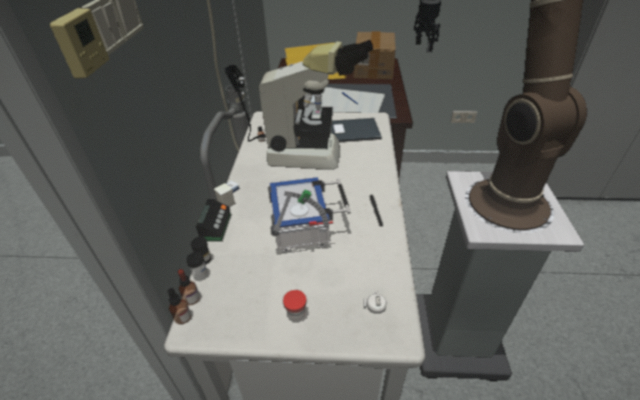

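View pics/top0.png

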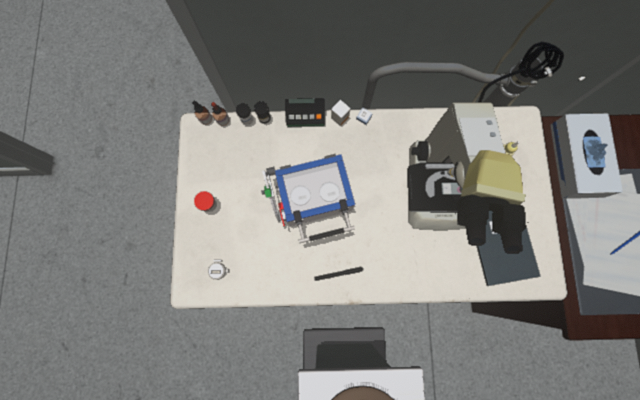

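```bash
cat > h.py <<'E'
import numpy as np,cv2
from plant import r
def ray(n,uv):
    p=r.camera_params(n); f=200/np.tan(np.radians(p["fov_y"]/2))
    uv=np.atleast_2d(np.asarray(uv,float))
    d=np.c_[(uv[:,0]-p["cx"])/f,-(uv[:,1]-p["cy"])/f,-np.ones(len(uv))]@p["orientation"].T
    return p["origin"],d
def plane(n,uv,z):
    o,d=ray(n,uv); return o+d*((z-o[2])/d[:,2])[:,None]
def vplane(n,uv,pt,nor):
    o,d=ray(n,uv); return o+d*(((pt-o)@nor)/(d@nor))[:,None]
def atdepth(n,uv,dep):
    o,d=ray(n,uv); return o+d*np.asarray(dep)[:,None]
def tri(uvA,uvB):
    (a,d),(b,e)=ray("side",uvA),ray("top",uvB); d,e=d[0],e[0]
    s,t=np.linalg.lstsq(np.c_[d,-e],b-a,rcond=None)[0]
    return (a+s*d+b+t*e)/2,np.linalg.norm(a+s*d-b-t*e)
def masks(im):
    h=cv2.cvtColor(im,cv2.COLOR_BGR2HSV); R=cv2.inRange
    return dict(blue=R(h,(100,130,50),(125,255,255)),green=R(h,(45,100,40),(85,255,255)),
      red=R(h,(0,140,70),(8,255,255))|R(h,(172,140,70),(180,255,255)),
      yellow=R(h,(20,130,90),(35,255,255)),black=R(h,(0,0,0),(180,255,55)))
def blobs(m,x0,y0,x1,y1,amin=4):
    w=np.zeros_like(m); w[y0:y1,x0:x1]=m[y0:y1,x0:x1]
    k,l,s,c=cv2.connectedComponentsWithStats(w)
    return [(s[i,4],c[i],np.argwhere(l==i)[:,::-1]) for i in range(1,k) if s[i,4]>=amin]
E
python3 - <<'E'
import sys; sys.path.insert(0,'.')
from h import *
np.set_printoptions(precision=1,suppress=True)
B=dict(side=(245,160,365,260),top=(250,140,370,250))
z=dict(side=85,top=85)
cr=[]
for n in B:
    im=cv2.imread(f"pics/{n}0.png"); D=np.load(f"pics/{n}0.npy"); b=B[n]
    c=im[b[1]:b[3],b[0]:b[2]]; cr.append(cv2.resize(c,(780,290 if 0 else 295),interpolation=cv2.INTER_CUBIC) if 0 else cv2.resize(c,None,fx=5,fy=5,interpolation=cv2.INTER_CUBIC))
    M=masks(im)
    for k in M:
        for a,cc,px in blobs(M[k],*b):
            e=D[px[:,1],px[:,0]]
            print(n,k,a,cc,"depth pt",np.median(atdepth(n,px,e),0),"z85",plane(n,cc,85)[0])
    if n=="top":
        bl=max(blobs(M["blue"],*b),key=lambda t:t[0])[2]
        P=plane(n,bl,90)[:,:2]; print("rect",cv2.minAreaRect(P.astype(np.float32)), cv2.boxPoints(cv2.minAreaRect(P.astype(np.float32))))
for n,c in zip(B,cr): cv2.imwrite(f"pics/{n}crop.png",c)
# table depth check
for n,uv in (("top",[(230,150),(230,240),(400,290),(370,150)]),("side",[(260,300),(340,280),(360,300)])):
    D=np.load(f"pics/{n}0.npy"); print(n,atdepth(n,uv,[D[v,u] for u,v in uv])[:,2])
E
```

```text
side blue 162 [281.2 193.7] depth pt [668.6  81.5  90.3] z85 [660.2  78.   85. ]
side blue 65 [319.2 194.2] depth pt [554.6  81.3  90.7] z85 [555.   76.8  85. ]
side blue 101 [299.6 221. ] depth pt [598.9 190.5  90.2] z85 [598.5 184.1  85. ]
side green 34 [304.5 194.4] depth pt [576.  217.4 202.6] z85 [595.5  79.   85. ]
side red 11 [312.7 222.5] depth pt [563.7 192.8  88.8] z85 [564.7 188.8  85. ]
side black 15 [317.8 183. ] depth pt [560.6  38.2  94.7] z85 [562.1  27.3  85. ]
side black 4 [329.5 213. ] depth pt [523.6 153.8  86.9] z85 [523.7 151.7  85. ]
top blue 806 [312.  180.7] depth pt [639.6 119.5  89.6] z85 [628.6 110.   85. ]
top blue 223 [320.2 209.8] depth pt [550.4  91.   89.8] z85 [551.6  90.5  85. ]
top green 44 [267.5 192.2] depth pt [571.6 208.8 205. ] z85 [600.7 224.9  85. ]
top red 24 [280.6 206.1] depth pt [563.1 191.3  88.5] z85 [563.4 191.3  85. ]
top red 6 [282.7 220.8] depth pt [525.7 185.   87.5] z85 [525.3 186.1  85. ]
rect ((609.5037231445312, 105.14878845214844), (135.79437255859375, 174.7689208984375), 12.97057819366455) [[523.7 175.1]
 [563.    4.8]
 [695.3  35.2]
 [656.1 205.5]]
top [-3.3  0.9 -1.8 -4.4]
side [1.  0.8 1.6]
```

View pics/topcrop.png

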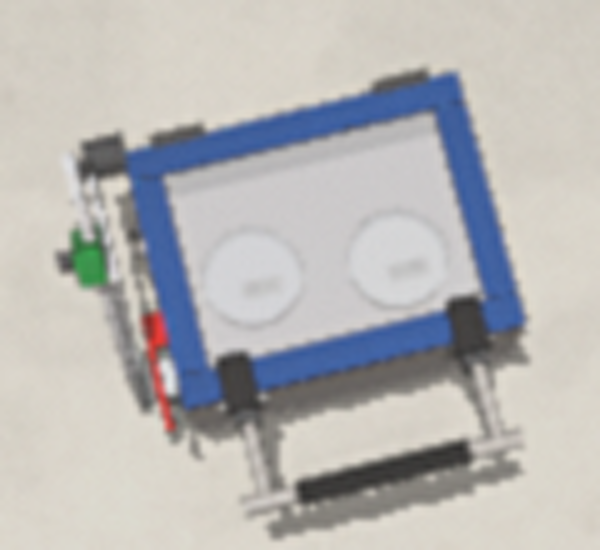

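View pics/sidecrop.png

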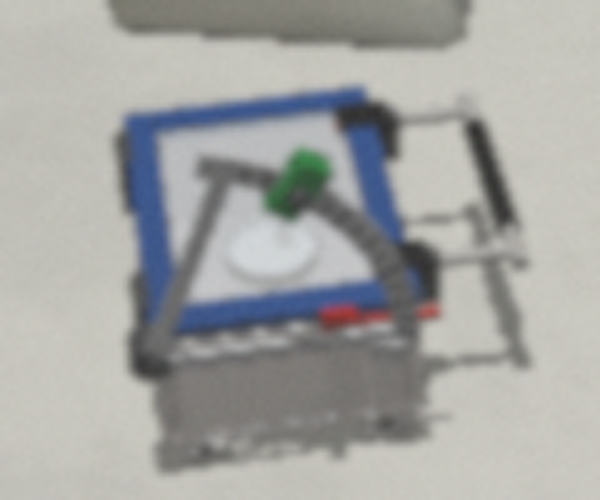

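```bash
cat >> h.py <<'E'
O=np.array([609.5,105.1,0]); yaw=np.arctan2(30.4,132.3); X=np.array([np.cos(yaw),np.sin(yaw),0]); Y=np.array([-X[1],X[0],0]); H=O+70*X+[0,0,85]
def ch(P):
    P=np.atleast_2d(P)-H; return np.c_[P@X,P@Y,P[:,2]]
def polar(P):
    c=ch(P); return np.arctan2(c[:,2],-c[:,0]),np.hypot(c[:,0],c[:,2]),c[:,1]
Ra=np.c_[Y,X,-np.array([0,0,1.])]; Rb=np.c_[-Y,-X,-np.array([0,0,1.])]
def bar(a,draw): return H+(195+draw)*(-np.cos(a)*X+np.sin(a)*np.array([0,0,1.]))
TC=np.array([0,0,-19.])
E
python3 - <<'E'
from h import *
np.set_printoptions(precision=3,suppress=True)
print(H,yaw,bar(0,0))
for n,b in (("side",(290,185,330,230)),("top",(260,180,292,232))):
    im=cv2.imread(f"pics/{n}0.png"); D=np.load(f"pics/{n}0.npy"); M=masks(im)
    for k in("green","red"):
        px=np.vstack([t[2] for t in blobs(M[k],*b)]); a,rr,y=polar(atdepth(n,px,D[px[:,1],px[:,0]]))
        q=[0,10,50,90,100]; print(n,k,np.percentile(a,q),np.percentile(rr,q),np.percentile(y,q))
# bar
im=cv2.imread("pics/top0.png"); D=np.load("pics/top0.npy"); g=im.max(2)
m=((g<80)*255).astype(np.uint8)
for a,c,px in blobs(m,305,225,350,245,8):
    P=plane("top",px,88); R=cv2.minAreaRect(P[:,:2].astype(np.float32)); print("bar",a,c,R,ch(P.mean(0)), ch(atdepth("top",px,D[px[:,1],px[:,0]])).mean(0))
# microscope
uv=np.array([(u,v) for u in range(405,560,3) for v in range(100,260,3)]); P=atdepth("top",uv,D[uv[:,1],uv[:,0]]); P=P[P[:,2]>40]
for lo,hi in((40,100),(100,200),(200,400)):
    q=P[(P[:,2]>lo)&(P[:,2]<hi)]; print(lo,len(q),q.min(0),q.max(0))
for R in(Ra,Rb):
    for p in ([200,-420,300],[380,-150,300],bar(0,0)+[0,0,120],bar(0,0)+TC,bar(.5,20)+TC,bar(.95,20)+TC): print(r.solve_ik(p,R))
E
```

```text
[677.722 120.776  85.   ] 0.2258601922641866 [487.675  77.107  85.   ]
side green [0.915 0.945 1.003 1.02  1.032] [121.361 124.854 142.602 146.112 147.096] [109.18  111.455 116.827 118.627 119.427]
side red [0.025 0.033 0.039 0.046 0.053] [ 87.514  90.012  95.109  99.922 100.47 ] [92.777 93.323 95.74  97.271 98.135]
top green [0.894 0.912 0.965 1.004 1.011] [126.104 143.403 146.677 148.239 149.552] [103.105 104.668 109.598 113.454 115.094]
top red [-0.003  0.017  0.033  0.051  0.064] [ 87.25   89.806  98.131 132.784 140.074] [89.431 90.999 95.298 98.112 98.844]
bar 132 [326.083 234.114] ((488.572265625, 76.69325256347656), (9.753875732421875, 85.04503631591797), 12.805439949035645) [[-193.935   -0.082    3.   ]] [-194.283    0.058    5.976]
40 76 [ 516.97  -423.157   40.087] [ 744.658 -154.374   99.78 ]
100 365 [ 529.337 -416.196  100.187] [ 834.592 -117.994  198.8  ]
200 950 [ 412.811 -280.492  201.973] [ 748.17  -159.874  394.26 ]
[ 1.315  0.096 -0.314  1.85   0.032  1.2    1.216]
[ 0.844  0.003 -0.577  1.946  0.002  1.193  0.492]
[ 0.47   0.338 -0.883  1.897  0.301  1.045 -0.312]
[ 0.324  0.521 -0.735  2.031  0.499  0.773 -0.486]
[ 0.443  0.398 -0.868  1.924  0.363  0.983 -0.367]
[ 0.357  0.411 -0.805  1.697  0.318  1.17  -0.306]
[ 0.826  0.07   0.21   1.879 -0.016  1.195 -1.875]
[ 0.488 -0.016 -0.226  1.964 -0.004  1.192 -2.652]
[-1.215  0.446  1.278  1.99  -0.491  1.069 -2.632]
[-1.108  0.803  1.25   2.117 -0.963  0.983 -2.226]
[-1.172  0.547  1.269  2.016 -0.614  1.038 -2.523]
[-1.109  0.564  1.265  1.787 -0.573  1.226 -2.597]
```

```bash
python3 - <<'E'
from h import *
np.set_printoptions(precision=3,suppress=True)
W=[[200,-480,430],[350,-200,430],bar(0,0)+[0,0,200]]
R0=r.observe()["tool_rot"]
print([r.solve_ik(p,Ra) for p in W])
r.move_gripper(0.55)
r.move_pose(W[0],Ra); r.move_pose(W[1],Ra); r.move_pose(W[2],Ra)
o=r.observe(); print(o["clock"],o["q"],o["ee_pos"],o["force"],o["finger_gap"])
for n in("side","top"): cv2.imwrite(f"pics/{n}1.png",r.read_camera(n)[0])
E
```

```text
[array([ 1.325,  0.141, -0.28 ,  1.504,  0.039,  1.502,  1.271]), array([ 0.927, -0.075, -0.478,  1.718, -0.035,  1.49 ,  0.678]), array([ 0.496,  0.244, -0.882,  1.789,  0.202,  1.203, -0.219])]
4.2917 [ 0.695  0.339 -1.169  1.779  0.33   1.243 -0.339] [488.067  75.539 284.941] [ 1.415 -0.464  0.404] 0.5462482119072641
```

```bash
python3 - <<'E'
from h import *
np.set_printoptions(precision=2,suppress=True)
b=bar(0,0)
r.move_straight(b+[0,0,20],Ra,v=150)
print("hit",r.move_straight(b+TC,Ra,v=60,until_force=8)); r.hold(.2)
o=r.observe(); print(o["clock"],o["ee_pos"],o["force"])
for n in("side","top"):
    im=r.read_camera(n)[0]; cv2.imwrite(f"pics/{n}2.png",im)
im=cv2.imread("pics/side2.png")[150:250,270:400]; cv2.imwrite("pics/s2c.png",cv2.resize(im,None,fx=5,fy=5,interpolation=2))
E
```

```text
hit False
6.7417 [487.89  77.15  66.3 ] [0.44 0.48 0.55]
```

View pics/s2c.png

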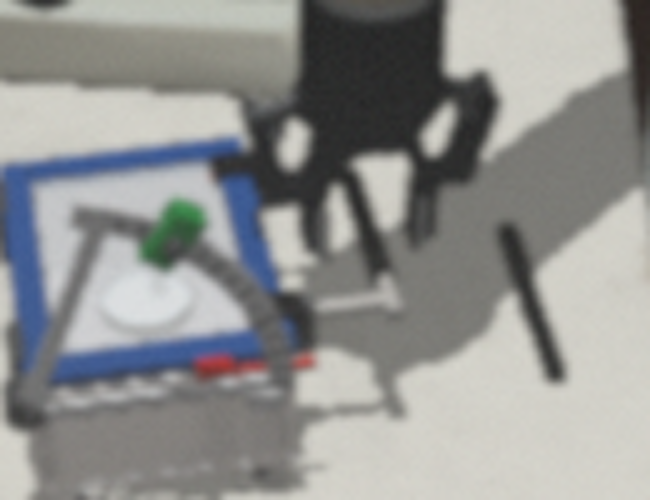

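The gripper straddles the bar (crop ~(370,225)) centrally, one finger in the gap to the lid, with no contact force. Grip.

```bash
python3 - <<'E'
from h import *
np.set_printoptions(precision=2,suppress=True)
r.move_gripper(0); r.hold(.3)
o=r.observe(); p0=o["ee_pos"]; np.save("p0.npy",p0); print(o["clock"],p0,o["force"],o["force"]@X,o["finger_gap"],o["grip_force"])
for d in(4,8,12,16):
    r.move_straight(bar(0,0)+TC-d*X,Ra,v=25); r.hold(.15); o=r.observe(); print(d,(p0-o["ee_pos"])@X,o["force"]@X,o["force"][2],o["clock"])
E
```

```text
7.55 [489.13  77.45  66.39] [ 5.37  1.07 -1.81] 5.469692204974515 0.1397226547165871 58.44829022884369
4 3.5803812773705856 6.1644973478409755 -1.2001609363139203 8.0083
8 7.130579442238496 7.550616620930564 -1.5611774998144745 8.4667
12 10.709747485743383 8.87222668159365 -2.388253421797216 8.925
16 14.273184809900718 10.051388702461646 -2.1892901860629785 9.3833
```

```bash
python3 - <<'E'
from h import *
np.set_printoptions(precision=2,suppress=True)
p0=np.load("p0.npy"); d=22.4
r.move_straight(bar(0,0)+TC-d*X,Ra,v=25); r.hold(.5); o=r.observe(); print((p0-o["ee_pos"])@X,o["force"]@X,o["force"][2],o["clock"],o["ee_pos"])
out=[]
for n,b in(("side",(290,160,370,220)),("top",(285,195,365,255))):
    im,D=r.read_camera(n); cv2.imwrite(f"pics/{n}3.png",im); out.append(cv2.resize(im[b[1]:b[3],b[0]:b[2]],(640,b[3]*8-b[1]*8 if 0 else 290 if 0 else (b[3]-b[1])*8),interpolation=2))
    M=masks(im)
    for k in("yellow","red"):
        for a,c,px in blobs(M[k],*b,amin=2): P=ch(atdepth(n,px,D[px[:,1],px[:,0]])); print(n,k,a,c,P.min(0),P.max(0))
cv2.imwrite("pics/pull.png",cv2.resize(np.vstack(out),(400,600)) if 0 else np.vstack(out)[:, :][:,:] if 0 else cv2.resize(np.hstack(out),(800,300)))
E
```

```text
19.929338416011348 12.082082097614254 -2.7657917214181094 10.2917 [469.71  72.97  67.17]
side yellow 16 [325.69 182.88] [-163.82  -59.89    0.82] [-144.05  -52.44    8.87]
side yellow 23 [333.96 211.09] [-165.86   60.14   -0.39] [-144.67   67.92    7.1 ]
```

View pics/pull.png

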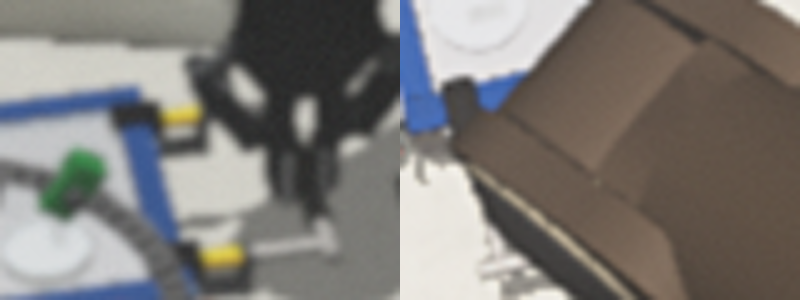

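```bash
cat >> h.py <<'E'
def lidang():
    p=r.observe()["ee_pos"]-TC; off=np.load("off.npy") ; c=ch(p-off)[0]; return np.arctan2(c[2],-c[0]),np.hypot(c[0],c[2])-195
def measure(tag):
    res={}
    for n,b in (("side",(270,130,345,235)),("top",(240,150,310,235))):
        im,D=r.read_camera(n); cv2.imwrite(f"pics/{n}{tag}.png",im); M=masks(im)
        for k in("green","red"):
            t=[q[2] for q in blobs(M[k],*b)]
            if not t: print(n,k,"none"); continue
            px=np.vstack(t); a,rr,y=polar(atdepth(n,px,D[px[:,1],px[:,0]])); q=[0,5,50,95,100]
            print(n,k,len(px),np.percentile(a,q).round(3),np.percentile(rr,q).round(0),np.percentile(y,q).round(0))
E
python3 - <<'E'
from h import *
np.set_printoptions(precision=3,suppress=True)
p0=np.load("p0.npy"); np.save("off.npy",p0-TC-bar(0,0)); print(np.load("off.npy"),lidang())
for a in np.arange(.08,.81,.08):
    r.move_straight(bar(a,22.4)+TC,Ra,v=60)
    o=r.observe(); print(round(a,2),lidang(),o["force"],o["grip_force"],round(o["clock"],2))
r.hold(.3); print(lidang(),r.observe()["clock"]); measure(4)
im=cv2.imread("pics/side4.png")[120:230,250:370]; cv2.imwrite("pics/s4c.png",cv2.resize(im,None,fx=5,fy=5,interpolation=2))
E
```

```text
[1.458 0.339 0.392] (np.float64(0.0035882530284840645), np.float64(19.949969928548683))
0.08 (np.float64(0.08512225373246299), np.float64(20.05759093197156)) [11.973  2.293 -3.519] 59.15637016296387 10.83
0.16 (np.float64(0.1645794463559879), np.float64(20.55612772493538)) [12.168  2.367 -5.2  ] 59.6781849861145 11.28
0.24 (np.float64(0.24445879474235557), np.float64(20.847794613540458)) [11.514  1.877 -5.973] 58.8246613740921 11.72
0.32 (np.float64(0.3238479745492332), np.float64(21.136656046971865)) [11.034  2.397 -6.195] 58.35803210735321 12.16
0.4 (np.float64(0.4027920346340199), np.float64(21.45000721734644)) [11.313  2.513 -7.417] 58.36895227432251 12.6
0.48 (np.float64(0.481517890690533), np.float64(21.70030050264546)) [10.319  1.563 -7.956] 58.37772846221924 13.04
0.56 (np.float64(0.5599415331613894), np.float64(21.89653538134283)) [ 9.334  2.834 -8.812] 58.38311970233917 13.48
0.64 (np.float64(0.6379698790446874), np.float64(22.05651208975874)) [ 9.935  2.582 -8.925] 58.38674247264862 13.93
0.72 (np.float64(0.7160395931280059), np.float64(22.106684589694453)) [  8.549   2.318 -10.284] 58.38892936706543 14.37
0.8 (np.float64(0.7937554623791688), np.float64(22.084163144670157)) [  8.306   2.433 -10.786] 58.38784039020538 14.81
(np.float64(0.7931719536408081), np.float64(22.11409496873469)) 15.1083
side green 54 [0.839 0.884 0.992 1.027 1.031] [116. 121. 143. 147. 147.] [ 70.  98. 117. 120. 121.]
side red 11 [0.842 0.842 0.856 0.862 0.864] [ 89.  90.  94. 101. 102.] [ 94.  95.  99. 102. 103.]
top green 44 [0.889 0.901 0.963 1.007 1.012] [127. 140. 146. 149. 150.] [103. 104. 109. 114. 115.]
top red 20 [0.77  0.775 0.821 0.833 0.843] [ 89.  92. 102. 113. 117.] [91. 91. 95. 98. 99.]
```

View pics/s4c.png

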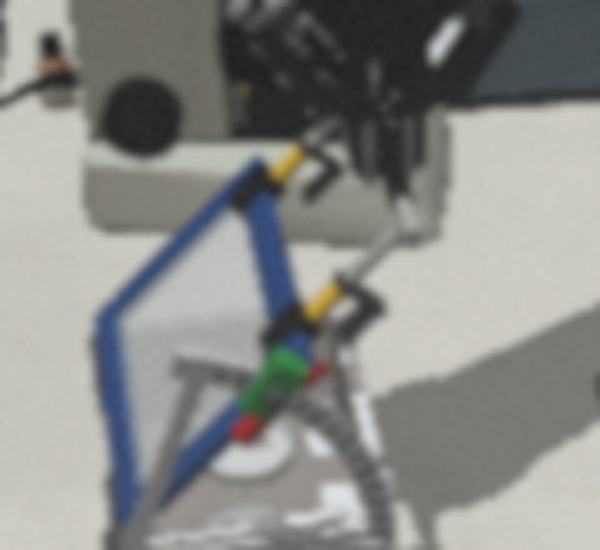

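```bash
cat >> h.py <<'E'
def lidfit(tag):
    for n,b in (("side",(262,140,320,230)),("top",(270,150,365,225))):
        im,D=r.read_camera(n); M=masks(im); m=cv2.erode(M["blue"],np.ones((2,2)))
        px=np.vstack([q[2] for q in blobs(m,*b,amin=15)]); P=ch(atdepth(n,px,D[px[:,1],px[:,0]]))
        A=np.c_[P[:,0],np.ones(len(P))]; k=np.ones(len(P),bool)
        for _ in range(5):
            c=np.linalg.lstsq(A[k],P[k,2],rcond=None)[0]; e=P[:,2]-A@c; k=abs(e)<max(2*np.median(abs(e[k]))*1.5,1.5)
        print(n,"lid plane angle",round(np.arctan(-c[0]),3),"perp offset at hinge",round(c[1]*np.cos(np.arctan(c[0])),2),k.sum(),len(P))
        px=np.vstack([q[2] for q in blobs(M["red"],250,140,345,235)]); a,rr,y=polar(atdepth(n,px,D[px[:,1],px[:,0]]))
        s=rr>108
        if s.any(): print(n,"pointer rod",s.sum(),np.median(a[s]).round(3),rr[s].max().round(0))
E
python3 - <<'E'
from h import *
print(lidang()); lidfit(5)
# closed-lid reference from first pictures
class F: pass
import h
o=r.read_camera
try:
    r.read_camera=lambda n:(cv2.imread(f"pics/{n}0.png"),np.load(f"pics/{n}0.npy"))
    lidfit(0)
finally: r.read_camera=o
E
```

```text
(np.float64(0.79315330750051), np.float64(22.108382125918865))
side lid plane angle 0.489 perp offset at hinge 46.59 41 43
top lid plane angle 0.785 perp offset at hinge 5.6 76 79
top pointer rod 2 0.809 115.0
side lid plane angle 0.002 perp offset at hinge 5.23 103 130
top lid plane angle 0.002 perp offset at hinge 4.45 716 771
top pointer rod 7 0.019 140.0
```

```bash
python3 - <<'E'
from h import *
for a in (.876,.952):
    r.move_straight(bar(a,22)+TC,Ra,v=40)
r.hold(.4); print(lidang(),r.observe()["clock"]); lidfit(6); measure(6)
c=[cv2.resize(cv2.imread(f"pics/{n}6.png")[y:y+90,x:x+100],None,fx=4,fy=6 if 0 else 4,interpolation=2) for n,x,y in(("side",260,130),("top",235,145))]
cv2.imwrite("pics/c6.png",np.hstack(c))
E
```

```text
(np.float64(0.9414984213348058), np.float64(21.43633200792246)) 16.8333Traceback (most recent call last):
  File "<stdin>", line 4, in <module>
  File "h.py", line 49, in lidfit
    px=np.vstack([q[2] for q in blobs(m,*b,amin=15)]); P=ch(atdepth(n,px,D[px[:,1],px[:,0]]))
    return _nx.concatenate(arrs, 0, dtype=dtype, casting=casting)
           ~~~~~~~~~~~~~~~^^^^^^^^^^^^^^^^^^^^^^^^^^^^^^^^^^^^^^^
ValueError: need at least one array to concatenate
```

```bash
sed -i 's/amin=15/amin=3/' h.py; python3 - <<'E'
from h import *
measure(6)
try: lidfit(6)
except Exception as e: print(e)
c=[cv2.resize(cv2.imread(f"pics/{n}6.png")[y:y+90,x:x+100],None,fx=4,fy=4,interpolation=2) for n,x,y in(("side",260,130),("top",235,145))]
cv2.imwrite("pics/c6.png",np.hstack(c))
E
```

```text
side green 48 [0.907 0.924 1.005 1.027 1.032] [121. 123. 143. 146. 147.] [106. 109. 116. 119. 120.]
side red 12 [0.982 0.982 1.002 1.009 1.01 ] [ 91.  92.  99. 103. 103.] [ 96.  96. 100. 102. 103.]
top green 44 [0.889 0.9   0.963 1.006 1.011] [124. 138. 146. 148. 149.] [103. 104. 109. 114. 115.]
top red 18 [0.924 0.929 0.971 0.98  0.98 ] [ 91.  93. 103. 110. 114.] [90. 90. 94. 98. 98.]
side lid plane angle -0.597 perp offset at hinge 137.56 18 18
top lid plane angle -0.26 perp offset at hinge 130.37 20 28
top pointer rod 1 0.966 114.0
```

View pics/c6.png

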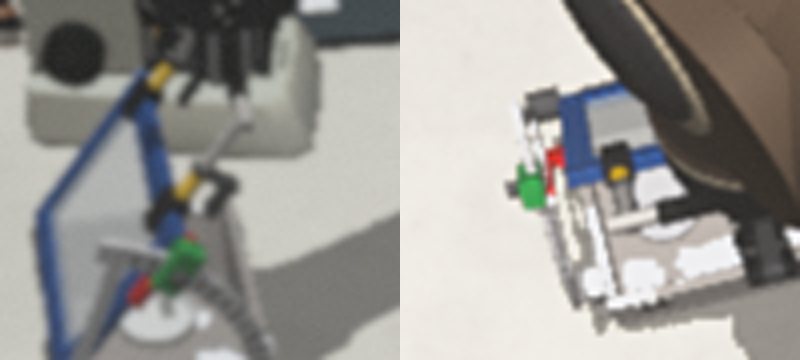

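```bash
python3 - <<'E'
from h import *
r.hold(1); o=r.observe(); print(lidang(),o["grip_force"],o["finger_gap"],abs(o["joint_vel"]).max(),o["clock"])
print(r.finish_job())
E
```

```text
(np.float64(0.9414285443869485), np.float64(21.44882765613127)) 58.400182127952576 0.13624394410289414 0.002050521837313479 18.0833
the job is handed in; nothing more can be done
None
```

I pulled the bar out 20 mm with the lid closed, paused about half a second, then swung the lid up to about 0.94 rad (arm position); the cameras put the clip at about 0.945 rad, give or take 0.015. The job is handed in at about 18 s with the bar still gripped and still, the clip reading unchanged; I did not re-check the pot, counter or marker in the images.

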